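# Tap three sample-tube caps shut, blank first

### The arm

A 6-joint arm with a two-finger parallel gripper is mounted at the origin on a cart in front of the work surface, level with it; the furniture and walls round the work are solid. World frame = base frame: x ahead of the robot, y to its left, z up, the work surface at z = 0. Lengths are in m, angles in degrees, forces in N, time in s.
With the tool pointing down it reaches from about 0.325 to 0.875 m from the base axis. Payload 4.4 kg.
Tool frame: the origin (TCP) lies between the finger pads; the fingertips stand 11 mm ahead of it and the grasp point (between the pads) lies 8 mm behind it; z points along the fingers, y is the line along which they close (so a half turn about z gives the same grasp; the last joint's range is limited). The gripper opens to 85 mm and grips with 20 to 120 N. Pads are 22 mm wide; open, the fingers measure 114 mm over their backs; the gripper's body (76 mm by 85 mm) begins 54 mm behind the grasp point. The pads swing forward as they close: fully open they stand 13 mm farther back than shut.
Start: joints at [54.517, 11.837, 88.321, -0, 79.842, -8.623], TCP at [0.26, 0.513, 0.242] pointing down, gripper open.
Joint ranges: [-156.59, 156.59], [-49.26, 127.26], [12.9, 141.05], [-63.56, 243.56], [4.71, 150.69], [-161.64, 161.64]. Speed limits (degrees/s): [159.86, 159.86, 180, 180, 180, 180].

### API

Orientations are given as a 3x3 rotation matrix whose columns are the frame's x, y, z axes.
In Python, from plant import env gives the robot as it stands. The module is installed in compiled form; this text tells all that it offers.
- The arm moves only by the shell command python3 -m jog 'ROWS' [FORCE]. ROWS is text: rows parted by semicolons, each of 7 numbers parted by spaces: the turn, a rotation vector about the tool's x, y, z in rad, then the shift along the tool's x, y, z in m, then the closure, from 0 (fully open) to 1 (shut). In form: wx wy wz x y z jaw; .... A call has 1 to 20 rows; each row is the pose to reach, as a shift and turn from the pose commanded when the call began, along the tool's axes at that moment; what a row does not reach only later rows make up. A row lasts 1/12 s, in which the tool goes at most 41.7 mm and 7.16 degrees, less where a joint would pass 70% of its speed; a pose out of reach is approached as far as the arm can. A call with a gripper value outside its range is refused whole. The fingers move at their own pace and stop on an object; FORCE is the grip in N (left out, the last holds). Time passes only in rows, so rows that repeat a pose let the fingers close. It gives the time, the measured TCP pose, the force, the opening and the grip force at its end, in the units of the state.
- env.read_state(): the state, without advancing time (a new reading comes with each control period).
- env.camera(name): name is "scene" or "top"; returns the picture (384x512x3 uint8, blue, green, red); there is no depth.
- env.camera_params(name): a dict with "mtx" (3x3 intrinsics, pixels), "distortion" ([k1, k2, p1, p2, k3] as OpenCV has them; the pictures are not rectified), "pose" (4x4, takes a point from camera to world coordinates). Camera axes: x right, y up, looking along -z (the intrinsics and any distortion apply to the point x, -y, -z); pixel columns grow to the right and rows downward; lengths in m; the calibration is good to about 2 mm. A picture is of the moment at which its call begins. camera_params takes no time and is no camera call.
- env.finish_job(): hands the job in; it is judged then, once.
The state is a dict: "clock": time; "qpos": joint angles; "joint_vel": joint speeds; "tau": joint torques, N m; "tool_pos": TCP position; "tcp_rot": TCP orientation; "contact_force": force on the tool from outside, world axes, zero at the start; "wrist_torque": the same for the moment, N m; "grip_width": finger opening in m; "grip_force": force on a finger pad.
Only numpy, scipy, OpenCV 4.12 (cv2) and the standard library are available. Lean on these libraries where they do the work, as an engineer would, in place of code of your own. Each camera call takes 0.05 s, during which the arm holds its last target. There are 200 camera calls.

### The job

Four sample tubes stand in the aluminium block with their hinged caps ajar. With a fingertip, gently tap three caps fully shut, one at a time: first the blank, which is the tube at the block's cut-off corner, then the second and then the third along the row, so that nothing is carried from a stronger sample to a cleaner one. Leave the fourth cap ajar, as that tube has still to be filled; pick nothing up, and leave the tubes in their holes, the block where it stands and the things round it alone.

Things in the scene. Friction and masses are not known exactly. Their poses are not given: they have to be found in the camera images.
- block: drilled aluminium tube block, 76 (x) x 228 (y) x 42 mm, 1.6 kg, loose on the bench, at any yaw. Origin: centre of its underside, z up. Its (-x, +y) corner is cut off at 45 degrees (24 mm a side). Two rows of four blind holes, 36 mm deep, at y = +75, +25, -25, -75 mm: the row at x = -16 mm holds tubes 1 to 4, the row at x = +16 mm is empty
- tube_1: the blank: the tube beside the block's cut corner, at (-16, +75) mm of the block. Plastic hinged-cap sample tube, 17 mm across (rim 22 mm), loose in its hole, rim 18 mm proud. Origin: centre of its underside, 6 mm above the bench; z up; rim at z = 54 mm, upper face of the shut cap at z = 58 mm (64 mm above the bench); -x points from the cap's hinge to its thumb tab
- tube_2: the weaker sample: second from the cut corner, at (-16, +25) mm of the block. Plastic hinged-cap sample tube, 17 mm across (rim 22 mm), loose in its hole, rim 18 mm proud. Origin: centre of its underside, 6 mm above the bench; z up; rim at z = 54 mm, upper face of the shut cap at z = 58 mm (64 mm above the bench); -x points from the cap's hinge to its thumb tab
- tube_3: the stronger sample: third from the cut corner, at (-16, -25) mm of the block. Plastic hinged-cap sample tube, 17 mm across (rim 22 mm), loose in its hole, rim 18 mm proud. Origin: centre of its underside, 6 mm above the bench; z up; rim at z = 54 mm, upper face of the shut cap at z = 58 mm (64 mm above the bench); -x points from the cap's hinge to its thumb tab
- tube_4: the tube still to be filled: farthest from the cut corner, at (-16, -75) mm of the block. Plastic hinged-cap sample tube, 17 mm across (rim 22 mm), loose in its hole, rim 18 mm proud. Origin: centre of its underside, 6 mm above the bench; z up; rim at z = 54 mm, upper face of the shut cap at z = 58 mm (64 mm above the bench); -x points from the cap's hinge to its thumb tab
- cap_1 (a joint): hinged cap of tube_1, angle in rad: 0 = fully shut (hard stop), grows as it opens, starts ajar at 0.38 to 0.60. White disc 22 mm across, 4 mm thick, its thumb tab ending 15 mm from the tube's axis. Hinge at rim height, 13 mm from the axis on the tube's +x side; the free edge lifts on the -x side. Stiff hinge, stays where left; 2 to 4 N down on the free half shuts it
- cap_2 (a joint): hinged cap of tube_2, angle in rad: 0 = fully shut (hard stop), grows as it opens, starts ajar at 0.38 to 0.60. White disc 22 mm across, 4 mm thick, its thumb tab ending 15 mm from the tube's axis. Hinge at rim height, 13 mm from the axis on the tube's +x side; the free edge lifts on the -x side. Stiff hinge, stays where left; 2 to 4 N down on the free half shuts it
- cap_3 (a joint): hinged cap of tube_3, angle in rad: 0 = fully shut (hard stop), grows as it opens, starts ajar at 0.38 to 0.60. White disc 22 mm across, 4 mm thick, its thumb tab ending 15 mm from the tube's axis. Hinge at rim height, 13 mm from the axis on the tube's +x side; the free edge lifts on the -x side. Stiff hinge, stays where left; 2 to 4 N down on the free half shuts it
- cap_4 (a joint): hinged cap of tube_4, angle in rad: 0 = fully shut (hard stop), grows as it opens, starts ajar at 0.38 to 0.60. White disc 22 mm across, 4 mm thick, its thumb tab ending 15 mm from the tube's axis. Hinge at rim height, 13 mm from the axis on the tube's +x side; the free edge lifts on the -x side. Stiff hinge, stays where left; 2 to 4 N down on the free half shuts it
- beaker_250: glass beaker, 71 x 76 x 90 mm, standing on the bench to the right of the block; origin at the centre of its underside; a bystander
- dropper_bottle: small dropper bottle with a pointed cap, 28 mm across, 86 mm tall, on the bench right of the block; origin at the centre of its underside; a bystander
- amber_bottle: brown bottle with a cap, 54 mm across, 115 mm tall, on the bench to the left of and beyond the block; origin at the centre of its underside; a bystander
- tape_orange: roll of tape lying flat, 54 mm across, 20 mm high, on the bench to the left of the block; origin at the centre of its underside; a bystander

How it is judged (in metres and radians):
On the way, in this order (a step that is already met when the one before it is completed fails the run):
1. the blank's cap is shut while the other three are ajar (value of joint cap_1 below 0.06 rad and value of joint each of cap_2, cap_3, cap_4 above 0.25 rad), for 0.2 s.
2. the second cap is shut too while the third and fourth are ajar (value of joint each of cap_1, cap_2 below 0.06 rad and value of joint each of cap_3, cap_4 above 0.25 rad), for 0.2 s.
3. the third cap is shut too (value of joint each of cap_1, cap_2, cap_3 below 0.06 rad and value of joint cap_4 above 0.25 rad), for 0.2 s.
At the end, for the whole second after the job is handed in: Caps 1, 2 and 3 are shut to within 0.06 rad (1.5 mm at the free edge), cap 4 is ajar (over 0.30 rad); all tubes stand at rest in their holes (within 4 mm of the floor, tilt under 0.12 rad); the block is within 15 mm and each bystander within 20 mm of its start (value of joint each of cap_1, cap_2, cap_3 below 0.06 rad and value of joint cap_4 above 0.3 rad and distance of block from where it was at the start of the episode below 0.015 m and angle between each of tube_1, tube_2, tube_3, tube_4's own z axis and vertical below 0.12 rad and z of each of tube_1, tube_2, tube_3, tube_4 in the frame of block below 0.01 m and linear speed of each of tube_1, tube_2, tube_3, tube_4 below 0.02 m/s and distance of each of beaker_250, dropper_bottle, amber_bottle, tape_orange from where it was at the start of the episode below 0.02 m); the robot touches nothing.
It fails at once if the cap of the fourth tube is disturbed (value of joint cap_4 below 0.3 rad or value of joint cap_4 above 0.7 rad).
It fails at once if a tube is lifted out of its hole (z of any of tube_1, tube_2, tube_3, tube_4 in the frame of block above 0.016 m).
It fails at once if the block is lifted, or pushed more than 15 mm (height (world z) of block above 0.008 m or distance of block from where it was at the start of the episode above 0.015 m).
It fails at once if a tube, its cap or the block is pressed with more than 30 N (contact force between the arm and block above 30 N or contact force between the arm and tube_1 above 30 N or contact force between the arm and tube_2 above 30 N or contact force between the arm and tube_3 above 30 N or contact force between the arm and tube_4 above 30 N).
It fails at once if a bystander is moved more than 20 mm (distance of any of beaker_250, dropper_bottle, amber_bottle, tape_orange from where it was at the start of the episode above 0.02 m).
It also fails if it takes over 38 s, if anything falls off the work surface, if the arm or the gripper's body presses on something with over 40 N, if the wrist force passes 120 N, or if a joint passes its speed limit or range.

## Working session

There is one attempt and no reset: what is moved stays moved. The work goes in short steps, Python scripts to look and compute and a shell command to move; the robot and the scene stay as the last step left them, time stands still between calls to the robot, and variables do not carry over. Pictures are saved under pics/ and viewed, at most 10 in all, crops included, and the job is handed in when it is done.

```bash
mkdir -p pics
python3 - <<'E'
from plant import env
import cv2
for n in("scene","top"):
    cv2.imwrite(f"pics/{n}0.png",env.camera(n)); p=env.camera_params(n); print(n,p)
print(env.read_state())
E
```

```text
scene {'mtx': array([[467.97672606,   0.        , 251.45132319],
       [  0.        , 467.97672606, 191.08584066],
       [  0.        ,   0.        ,   1.        ]]), 'distortion': array([0.00658992, 0.        , 0.        , 0.        , 0.        ]), 'pose': array([[ 0.66494285,  0.40979372, -0.62443583, -0.1950113 ],
       [-0.74682047,  0.35304428, -0.56357689, -0.47103411],
       [-0.01049677,  0.84108789,  0.54079662,  0.69901093],
       [ 0.        ,  0.        ,  0.        ,  1.        ]])}
top {'mtx': array([[396.13050754,   0.        , 254.93679892],
       [  0.        , 396.13050754, 193.99396961],
       [  0.        ,   0.        ,   1.        ]]), 'distortion': array([-0.09029288,  0.        ,  0.        ,  0.        ,  0.        ]), 'pose': array([[ 0.01239338,  0.98126807, -0.1922482 ,  0.32800069],
       [-0.99977066,  0.00880216, -0.01952296,  0.17652608],
       [-0.01746505,  0.19244606,  0.98115212,  1.00780569],
       [ 0.        ,  0.        ,  0.        ,  1.        ]])}
{'clock': 0.1, 'qpos': array([ 5.45158994e+01,  1.18812433e+01,  8.83996741e+01, -4.60689455e-05,
        7.98392009e+01, -8.62452056e+00]), 'joint_vel': array([ 0.00779328, -0.06133373, -0.11986201, -0.07666321,  0.07347944,
        0.05296011]), 'tau': array([-4.99318703e-04, -3.84092081e+01, -2.92546678e+01, -2.40669651e-04,
        4.87994359e-03,  1.69944980e-05]), 'tool_pos': array([0.25941715, 0.51240114, 0.2411979 ]), 'tcp_rot': array([[-8.92116357e-01,  4.51804080e-01, -1.21630151e-03],
       [ 4.51805608e-01,  8.92114778e-01, -1.70755655e-03],
       [ 3.13599531e-04, -2.07287097e-03, -9.99997802e-01]]), 'contact_force': array([-0.33269342, -0.69208173, -0.30129495]), 'wrist_torque': array([-0.01598863, -0.00739296,  0.04300333]), 'grip_force': 0.0, 'grip_width': 0.0855666483183362}
```

View pics/top0.png

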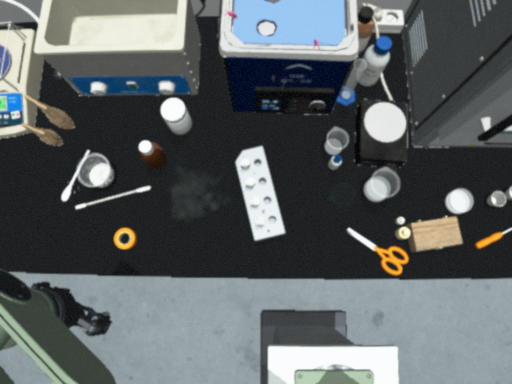

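View pics/scene0.png

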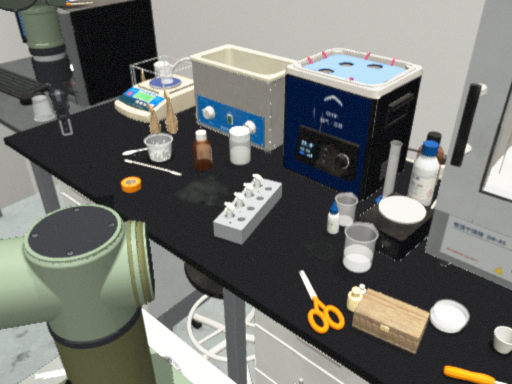

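Top view: the block spans about (236,150) to (285,240), with its cut corner at the far left (238,155). The caps are in the left row, so tube 1 is the far one and tube 4 the near one. The scene view agrees. Next I'll segment the block's top face.

```bash
cat > h.py <<'E'
import numpy as np,cv2
from plant import env
def P(n):
    p=env.camera_params(n); return p["mtx"],p["distortion"],p["pose"]
def cast(n,uv,z):
    K,d,T=P(n); q=cv2.undistortPoints(np.array(uv,float).reshape(-1,1,2),K,d)[:,0]
    r=np.c_[q[:,0],-q[:,1],-np.ones(len(q))]@T[:3,:3].T
    return T[:3,3]+r*((z-T[2,3])/r[:,2])[:,None]
def proj(n,X):
    K,d,T=P(n); c=(np.array(X,float)-T[:3,3])@T[:3,:3]; c=c*[1,-1,-1]
    return cv2.projectPoints(c,np.zeros(3),np.zeros(3),K,d)[0][:,0]
E
python3 - <<'E'
from h import *
for n,(x0,y0,x1,y1),c in(("top",(225,135,300,250),(262,195)),("scene",(200,165,295,250),(260,215))):
    im=cv2.imread(f"pics/{n}0.png"); h=cv2.cvtColor(im,cv2.COLOR_BGR2HSV)
    m=((h[...,2]>(110 if n=="top" else 140))*255).astype(np.uint8); k=np.zeros_like(m);k[y0:y1,x0:x1]=m[y0:y1,x0:x1]
    cs,_=cv2.findContours(k,cv2.RETR_EXTERNAL,cv2.CHAIN_APPROX_NONE)
    C=max(cs,key=cv2.contourArea); a=cv2.approxPolyDP(C,2,True)[:,0]
    print(n,cv2.contourArea(C),a.tolist()); print(cast(n,a,.042).round(4).tolist())
    if n=="top":
        print(cv2.minAreaRect(cast(n,C[:,0].astype(float),.042)[:,:2].astype(np.float32)*1000))
    cr=im[y0:y1,x0:x1]; cv2.imwrite(f"pics/{n}c.png",cv2.resize(cr,None,fx=5,fy=5,interpolation=cv2.INTER_CUBIC))
E
```

```text
top 2788.0 [[262, 146], [242, 150], [235, 161], [255, 240], [285, 232]]
[[0.642, 0.1793, 0.042], [0.631, 0.2301, 0.042], [0.6019, 0.2473, 0.042], [0.4032, 0.1942, 0.042], [0.4234, 0.1212, 0.042]]
((523.1196899414062, 187.47128295898438), (232.22845458984375, 80.20298767089844), 14.620718955993652)
scene 1659.5 [[281, 184], [253, 174], [253, 180], [244, 183], [245, 187], [241, 192], [234, 193], [234, 200], [224, 203], [224, 210], [214, 222], [241, 230]]
[[0.6408, 0.1773, 0.042], [0.6313, 0.2682, 0.042], [0.6076, 0.2472, 0.042], [0.5804, 0.2553, 0.042], [0.5674, 0.2397, 0.042], [0.5427, 0.2312, 0.042], [0.5274, 0.2417, 0.042], [0.5038, 0.2194, 0.042], [0.4777, 0.229, 0.042], [0.4559, 0.2077, 0.042], [0.4053, 0.1909, 0.042], [0.4243, 0.1218, 0.042]]
```

View pics/topc.png

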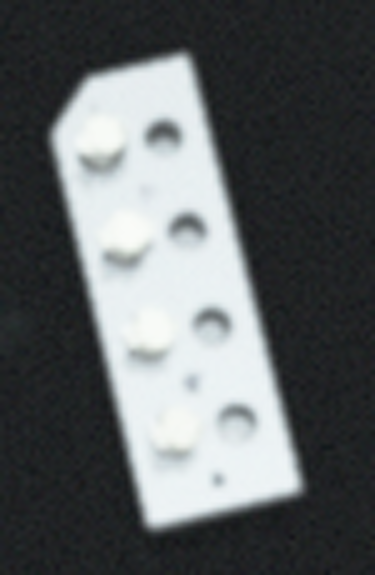

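View pics/scenec.png

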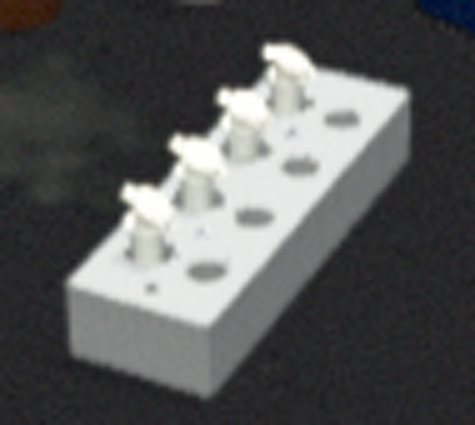

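The top view shows the cut corner far left, with cap 1 at crop (100,140) down to cap 4 at (173,432). In the scene view every tab points left, towards block -x. The fitted rectangle of 232x80 mm is within a pixel of 228x76. This gives a centre of about (0.5235, 0.187) and block +y along 14.6°. Tube 1 should be at about (0.592, 0.2215), so I'll aim about 10 mm off its axis towards the free side.

```bash
python3 -m jog '0 0 -0.2 -0.1 -0.024 0 1;0 0 -0.4 -0.2 -0.048 0 1;0 0 -0.724 -0.3 -0.072 0.02 1;0 0 -0.724 -0.421 -0.1015 0.06 1;0 0 -0.724 -0.421 -0.1015 0.081 1;0 0 -0.724 -0.421 -0.1015 0.081 1;0 0 -0.724 -0.421 -0.1015 0.081 1;0 0 -0.724 -0.421 -0.1015 0.081 1;0 0 -0.724 -0.421 -0.1015 0.081 1;0 0 -0.724 -0.421 -0.1015 0.081 1;0 0 -0.724 -0.421 -0.1015 0.081 1;0 0 -0.724 -0.421 -0.1015 0.081 1;0 0 -0.724 -0.421 -0.1015 0.081 1;0 0 -0.724 -0.421 -0.1015 0.081 1;0 0 -0.724 -0.421 -0.1015 0.081 1;0 0 -0.724 -0.421 -0.1015 0.081 1;0 0 -0.724 -0.421 -0.1015 0.081 1;0 0 -0.724 -0.421 -0.1015 0.081 1' 20
python3 - <<'E'
from h import *
s=env.read_state();print(s["tool_pos"],s["tcp_rot"].round(3),s["contact_force"],s["clock"],s["grip_width"])
im=env.camera("scene");cv2.imwrite("pics/s1.png",cv2.resize(im[100:250,180:330],None,fx=4,fy=4,interpolation=cv2.INTER_CUBIC))
E
```

```text
clock: 1.6
tool_pos: [0.5889, 0.2334, 0.1619]
tcp_rot: [[-0.967, -0.254, 0.001], [-0.254, 0.967, 0.0], [-0.001, 0.0, -1.0]]
contact_force: [-0.2, -0.1, -0.4]
grip_width: 0.0001
grip_force: 0.0
[0.58893419 0.23336023 0.16188326] [[-0.967 -0.254  0.001]
 [-0.254  0.967  0.   ]
 [-0.001  0.    -1.   ]] [-0.15804026 -0.14969099 -0.44839944] 1.6 6.893879442581004e-05
```

View pics/s1.png

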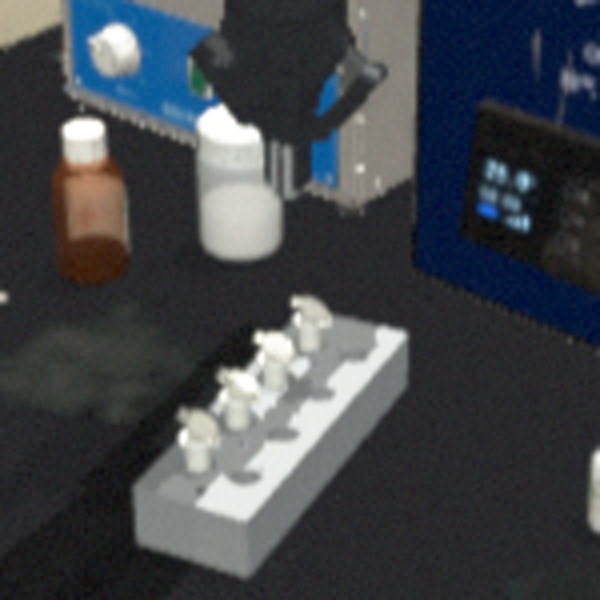

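The scene crop shows the closed fingers above cap 1, with the tip at crop (290,195). All four caps are ajar with tabs to the left. I'll descend on cap 1.

```bash
python3 -m jog '0 0 0 0 -0.004 0.03 1;0 0 0 0 -0.004 0.055 1;0 0 0 0 -0.004 0.062 1;0 0 0 0 -0.004 0.066 1;0 0 0 0 -0.004 0.070 1;0 0 0 0 -0.004 0.074 1;0 0 0 0 -0.004 0.078 1;0 0 0 0 -0.004 0.081 1;0 0 0 0 -0.004 0.081 1;0 0 0 0 -0.004 0.081 1'
```

```text
clock: 2.48
tool_pos: [0.5909, 0.2287, 0.081]
tcp_rot: [[-0.968, -0.253, 0.001], [-0.253, 0.968, 0.001], [-0.001, 0.0, -1.0]]
contact_force: [-0.4, 1.0, 0.8]
grip_width: -0.0001
grip_force: 0.8
```

```bash
python3 -m jog '0 0 0 0 0 0.002 1;0 0 0 0 0 0.004 1;0 0 0 0 0 0.005 1;0 0 0 0 0 0.005 1;0 0 0 0 0 0.005 1'
```

```text
clock: 2.9
tool_pos: [0.5907, 0.2284, 0.0753]
tcp_rot: [[-0.968, -0.253, 0.0], [-0.253, 0.968, 0.0], [-0.0, -0.0, -1.0]]
contact_force: [-1.1, 2.2, 4.0]
grip_width: 0.0
grip_force: 1.3
```

```bash
python3 -m jog '0 0 0 0 0 0.0005 1;0 0 0 0 0 0.001 1;0 0 0 0 0 0.001 1;0 0 0 0 0 0.001 1'
```

```text
clock: 3.23
tool_pos: [0.591, 0.2285, 0.0752]
tcp_rot: [[-0.968, -0.252, 0.001], [-0.252, 0.968, 0.0], [-0.001, 0.0, -1.0]]
contact_force: [-1.0, 2.0, 5.8]
grip_width: 0.0
grip_force: 3.0
```

The tip is at 0.064 m and has stopped moving while the force rises, so the cap is on its stop. I'll press a touch more, hold, then lift and check.

```bash
python3 -m jog '0 0 0 0 0 0.001 1;0 0 0 0 0 0.0015 1;0 0 0 0 0 0.0015 1;0 0 0 0 0 0.0015 1'
python3 -m jog '0 0 0 0 0 -0.003 1;0 0 0 0 0 -0.02 1;0 0 0 0 0 -0.05 1;0 0 0 0 0 -0.08 1;0 0 0 0 0 -0.08 1;0 0 0 0 0 -0.08 1;0 0 0 0 0 -0.08 1'
python3 - <<'E'
from h import *
im=env.camera("scene");cv2.imwrite("pics/s2.png",cv2.resize(im[150:230,200:300],None,fx=6,fy=6,interpolation=cv2.INTER_CUBIC))
E
```

```text
clock: 3.57
tool_pos: [0.5914, 0.2288, 0.075]
tcp_rot: [[-0.968, -0.252, 0.002], [-0.252, 0.968, 0.001], [-0.002, 0.0, -1.0]]
contact_force: [-4.0, 2.3, 10.5]
grip_width: -0.0002
grip_force: 5.5
clock: 4.15
tool_pos: [0.59, 0.2277, 0.1518]
tcp_rot: [[-0.968, -0.252, -0.001], [-0.252, 0.968, -0.001], [0.002, -0.001, -1.0]]
contact_force: [-0.3, -0.3, -0.8]
grip_width: 0.0001
grip_force: 0.0
```

View pics/s2.png

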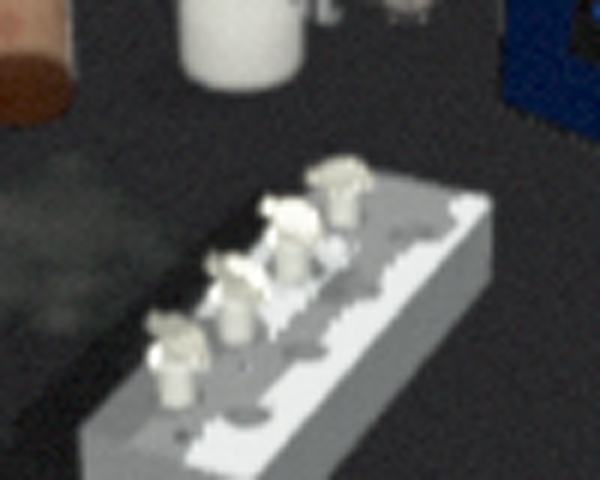

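Cap 1, at crop (340,175), is now flat, and caps 2 to 4 are still tilted. Tool +x runs along the row, so tube 2 is +50 mm in x, and the same press depth is +0.080.

```bash
python3 -m jog '0 0 0 0.03 0 0 1;0 0 0 0.05 0 0 1;0 0 0 0.05 0 0 1;0 0 0 0.05 0 0.02 1;0 0 0 0.05 0 0.045 1;0 0 0 0.05 0 0.055 1;0 0 0 0.05 0 0.059 1;0 0 0 0.05 0 0.063 1;0 0 0 0.05 0 0.067 1;0 0 0 0.05 0 0.071 1;0 0 0 0.05 0 0.074 1;0 0 0 0.05 0 0.076 1;0 0 0 0.05 0 0.0775 1;0 0 0 0.05 0 0.0775 1;0 0 0 0.05 0 0.0775 1'
```

```text
clock: 5.45
tool_pos: [0.5425, 0.2158, 0.0756]
tcp_rot: [[-0.968, -0.253, 0.001], [-0.253, 0.968, 0.0], [-0.001, -0.0, -1.0]]
contact_force: [-1.1, 1.3, 2.5]
grip_width: 0.0001
grip_force: 1.1
```

```bash
python3 -m jog '0 0 0 0 0 0.001 1;0 0 0 0 0 0.002 1;0 0 0 0 0 0.0025 1;0 0 0 0 0 0.0025 1;0 0 0 0 0 0.0025 1'
python3 -m jog '0 0 0 0 0 -0.003 1;0 0 0 0 0 -0.02 1;0 0 0 0 0 -0.05 1;0 0 0 0 0 -0.08 1;0 0 0 0 0 -0.08 1;0 0 0 0 0 -0.08 1;0 0 0 0 0 -0.08 1'
python3 - <<'E'
from h import *
im=env.camera("scene");cv2.imwrite("pics/s3.png",cv2.resize(im[150:230,200:300],None,fx=6,fy=6,interpolation=cv2.INTER_CUBIC))
E
```

```text
clock: 5.87
tool_pos: [0.5432, 0.2162, 0.075]
tcp_rot: [[-0.968, -0.252, 0.002], [-0.252, 0.968, 0.001], [-0.002, 0.0, -1.0]]
contact_force: [-3.0, 2.3, 10.4]
grip_width: -0.0005
grip_force: 5.5
clock: 6.45
tool_pos: [0.5416, 0.2152, 0.152]
tcp_rot: [[-0.968, -0.252, -0.001], [-0.252, 0.968, -0.001], [0.001, -0.001, -1.0]]
contact_force: [0.7, 0.5, -0.1]
grip_width: 0.0002
grip_force: 0.0
```

View pics/s3.png

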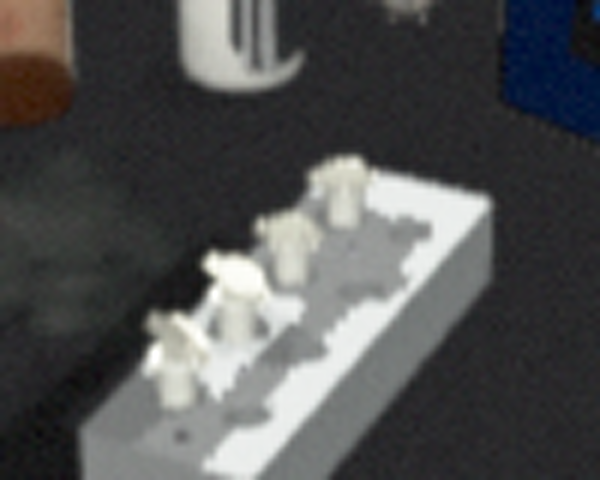

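Caps 1 and 2, at crop (340,175) and (290,232), are flat. Caps 3 and 4 are still ajar. Cap 3 gets the same motion.

```bash
python3 -m jog '0 0 0 0.03 0 0 1;0 0 0 0.05 0 0 1;0 0 0 0.05 0 0 1;0 0 0 0.05 0 0.02 1;0 0 0 0.05 0 0.045 1;0 0 0 0.05 0 0.055 1;0 0 0 0.05 0 0.059 1;0 0 0 0.05 0 0.063 1;0 0 0 0.05 0 0.067 1;0 0 0 0.05 0 0.071 1;0 0 0 0.05 0 0.074 1;0 0 0 0.05 0 0.076 1;0 0 0 0.05 0 0.0775 1;0 0 0 0.05 0 0.0775 1;0 0 0 0.05 0 0.0775 1'
```

```text
clock: 7.75
tool_pos: [0.494, 0.2031, 0.0755]
tcp_rot: [[-0.968, -0.253, 0.001], [-0.253, 0.968, -0.0], [-0.001, -0.0, -1.0]]
contact_force: [-0.8, 1.4, 1.7]
grip_width: -0.0001
grip_force: 1.0
```

```bash
python3 -m jog '0 0 0 0 0 0.001 1;0 0 0 0 0 0.002 1;0 0 0 0 0 0.0025 1;0 0 0 0 0 0.0025 1;0 0 0 0 0 0.0025 1'
python3 -m jog '0 0 0 0 0 -0.003 1;0 0 0 0 0 -0.02 1;0 0 0 0 0 -0.05 1;0 0 0 0 0 -0.08 1;0 0 0 0 0 -0.12 1;0 0 0 0 0 -0.12 1;0 0 0 0 0 -0.12 1;0 0 0 0 0 -0.12 1;0 0 0 0 0 -0.12 1'
python3 - <<'E'
from h import *
im=env.camera("scene");cv2.imwrite("pics/s4.png",cv2.resize(im[150:250,190:300],None,fx=6,fy=6,interpolation=cv2.INTER_CUBIC)[:600])
E
```

```text
clock: 8.17
tool_pos: [0.4948, 0.2036, 0.0749]
tcp_rot: [[-0.968, -0.252, 0.002], [-0.252, 0.968, 0.001], [-0.002, 0.0, -1.0]]
contact_force: [-3.1, 1.9, 12.0]
grip_width: -0.0001
grip_force: 6.0
clock: 8.92
tool_pos: [0.4925, 0.2025, 0.1909]
tcp_rot: [[-0.968, -0.252, -0.003], [-0.252, 0.968, -0.001], [0.004, -0.0, -1.0]]
contact_force: [-0.4, -0.1, -0.6]
grip_width: -0.0001
grip_force: 0.0
```

View pics/s4.png

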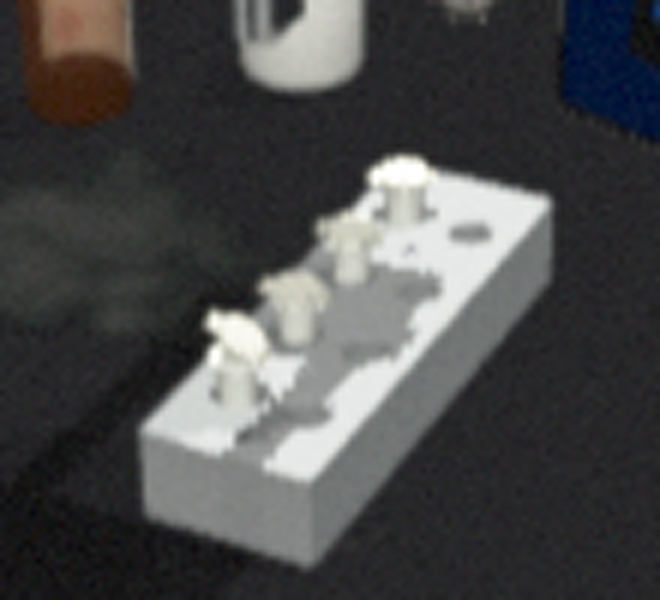

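Caps 1 to 3 are flat, cap 4 at crop (238,335) is still ajar, and the block is where it was. Handing in.

```bash
python3 -c "
from plant import env
print(env.finish_job())"
```

```text
the job is handed in; nothing more can be done
None
```

Caps 1, 2 and 3 were tapped shut in that order, at about 11–13 N each by the wrist reading; cap 4 is still ajar, the block looked unmoved, and the job is handed in at about 9 s, though the hand-in returned no verdict.

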